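# Push the flange blank home in the V-locator

### The job

Push the round aluminium blank across the bench into the open V of the steel locator until it is fully home, hard against both flanks and the flat stop at the back, and leave it there. Slide it flat on the bench, without lifting or tipping it, and leave the spool, the jar and the tape measure where they are.

Things in the scene. Friction and masses are not known exactly. Their poses are not given: they have to be found in the camera images.
- blank_centre (a point): Centre (half-way up, 16 mm above the bench) of the flange blank: a loose, plain turned aluminium disc lying flat on the bench, 76 mm in diameter, 32 mm high, 0.25 to 0.55 kg, with a stepped top face and a small central recess. Too wide to grasp comfortably; its side is a smooth, lightly oiled upright cylinder, so its yaw does not matter.
- v_locator: Dark steel V-locator fixed to the bench: two upright jaws 66 mm long, 22 thick, 30 high form a 90 degree V seen from above, with a flat stop 31 mm wide, 30 high at its back and no floor. Origin: on the bench, below the centre of the seated blank. x runs along the V's middle line from mouth to stop (the way to push), z up. Stop face at x = 38 mm; flanks run from (38, +-16) to the mouth at (-9, +-62) mm.
- seat (a point): Where the blank's centre (half-way up) is when it is fully home, touching both flanks and the stop at once with about half of it standing out of the mouth: 16 mm above the locator's origin. Same axes as the locator.
- spool_black: Bystander: thread spool with black thread and white flanges, standing, 41 mm in diameter, 52 mm high; origin at the centre of its underside.
- jar: Bystander: white plastic jar with a black screw lid, standing, 62 mm in diameter, 80 mm high; origin at the centre of its underside.
- tape_measure: Bystander: black tape measure with a yellow-green ring on its side, standing, 55x82x66 mm; origin at the centre of its underside.

How it is judged:
By the outcome, as a careful person would: the job done as asked, in the order asked, and still so for the second after the job is handed in, with the robot touching nothing.
It also fails if it takes over 45 s, if anything falls off the work surface, if the arm or the gripper's body presses on something with over 40 N, if the wrist force passes 120 N, or if a joint passes its speed limit or range.

### The arm

A 6-joint arm with a two-finger parallel gripper is mounted at the origin on a cart in front of the work surface, level with it; the furniture and walls round the work are solid. World frame = base frame: x ahead of the robot, y to its left, z up, the work surface at z = 0. Lengths are in m, angles in rad, forces in N, time in s.
With the tool pointing down it reaches from about 0.35 to 0.85 m from the base axis. Payload 8.1 kg.
Tool frame: the origin (TCP) lies at the centre of the arm's flange, where the gripper is bolted on; the fingertips stand 186 mm ahead of it and the grasp point (between the pads) lies 167 mm ahead of it; z points along the fingers, y is the line along which they close (so a half turn about z gives the same grasp; the last joint's range is limited). The gripper opens to 93 mm and grips with 3 to 60 N. Pads are 15 mm wide; open, the fingers measure 128 mm over their backs; the gripper's body (75 mm by 188 mm) begins 65 mm behind the grasp point.
Start: joints at [-1.208, 0.13, 1.488, -0, 1.523, -0.085], TCP at [0.26, -0.541, 0.405] pointing down, gripper open.
Joint ranges: [-2.96, 2.96], [-0.89, 2.26], [0.02, 2.5], [-1.34, 4.48], [0, 2.73], [-2.66, 2.66]. Speed limits (rad/s): [2.39, 2.39, 2.79, 3.14, 3.14, 3.14].

### API

Orientations are given as a rotation vector (axis times angle).
In Python, from plant import robot gives the robot as it stands.
- The arm moves only by the tool apply_moves, never from a script. Its argument "series" is a list of rows, each a list of 2 entries, a list of its own where there are three numbers: the shift along the tool's x, y, z in mm, then the turn, a rotation vector about the tool's x, y, z in rad. A call has 1 to 12 rows; each row shifts and turns the commanded pose from where the row before left it, along the tool's axes as they then stand; what a row does not reach is not made up. A row lasts 1/12 s, in which the tool goes at most 41.7 mm and 7.16 degrees, less where a joint would pass 70% of its speed; a pose out of reach is approached as far as the arm can. A call is refused whole if a number of a shift passes 41.7 or a number of a turn 0.125, either way. A call with a gripper value outside its range is refused whole. "claw" is the opening, from 0 (shut) to 1 (fully open), set as the call begins (left out, the last holds). The fingers move at their own pace and stop on an object; "newtons" is the grip in N (left out, the last holds). Time passes only in rows, so rows that do not move let the fingers close. It gives the time, the measured TCP pose, the force, the opening and the grip force at its end, in the units of the state.
- robot.read_state(): the state, without advancing time (a new reading comes with each control period).
- robot.read_camera(name): name is "scene" or "top"; returns (picture, depth): 400x640x3 uint8, blue, green, red; 400x640 float32, m along the optical axis (not along the pixel's ray), 0 where there is no reading.
- robot.calibration(name): a dict with "fx", "fy", "cx", "cy" (pixels), "D" ([k1, k2, p1, p2, k3] as OpenCV has them; the pictures are not rectified), "extrinsics" (4x4, takes a point from world to camera coordinates). Camera axes: x right, y down, z forward; pixel columns grow to the right and rows downward; lengths in m; the calibration is good to about 2 mm. A picture is of the moment at which its call begins. calibration takes no time and is no camera call.
- robot.close_job(): hands the job in; it is judged then, once.
The state is a dict: "t": time; "q": joint angles; "dq": joint speeds; "joint_torque": joint torques, N m; "tool_pos": TCP position; "orientation": TCP orientation; "force": force on the tool from outside, world axes, zero at the start; "wrist_torque": the same for the moment, N m; "opening": finger opening in m; "gripper_force": force on a finger pad.
Only numpy, scipy, OpenCV 4.12 (cv2) and the standard library are available. Lean on these libraries where they do the work, as an engineer would, in place of code of your own. Each camera call takes 0.05 s, during which the arm holds its last target. There are 200 camera calls.

## Working session

There is one attempt and no reset: what is moved stays moved. The work goes in short steps, Python scripts to look and compute and a tool call to move; the robot and the scene stay as the last step left them, time stands still between calls to the robot, and variables do not carry over. Pictures are saved under pics/ and viewed, at most 10 in all, crops included, and the job is handed in when it is done.

Besides the shell and the picture viewer there is one more tool, called after "Request:" by a JSON object that holds its "fn" and its "kwargs", one argument or row to a line. apply_moves: Moves the arm, as the interface text tells. Its arguments: {"type":"object","properties":{"series":{"type":"array"},"claw":{"type":"number"},"newtons":{"type":"number"}},"required":["series"]}

```bash
mkdir -p pics; python3 - <<'E'
from plant import robot
import cv2,numpy as np
for n in("scene","top"):
    p,d=robot.read_camera(n);cv2.imwrite(f"pics/{n}0.png",p);np.save(f"pics/{n}0.npy",d)
    c=robot.calibration(n);print(n,{k:np.round(v,3).tolist() for k,v in c.items()})
print(robot.read_state())
E
```

```text
scene {'fx': 366.541, 'fy': 366.541, 'cx': 321.964, 'cy': 202.936, 'D': [-0.02, 0.0, 0.0, 0.0, 0.0], 'extrinsics': [[-0.636, -0.772, 0.008, 0.395], [-0.472, 0.381, -0.795, 0.316], [0.61, -0.51, -0.606, 0.52], [0.0, 0.0, 0.0, 1.0]]}
top {'fx': 373.108, 'fy': 373.108, 'cx': 323.713, 'cy': 197.652, 'D': [-0.06, 0.0, 0.0, 0.0, 0.0], 'extrinsics': [[0.002, -1.0, 0.003, -0.0], [-0.986, -0.003, -0.169, 0.619], [0.169, -0.003, -0.986, 0.795], [0.0, 0.0, 0.0, 1.0]]}
{'t': 0.1, 'q': array([-1.20838823e+00,  1.31056033e-01,  1.48917345e+00,  9.14776980e-06,
        1.52300770e+00, -8.53944328e-02]), 'dq': array([ 0.00151026, -0.00098503, -0.00327614, -0.00144203, -0.00024552,
        0.00060297]), 'joint_torque': array([ 1.31729150e-03, -5.61339533e+01, -4.93096769e+01,  7.70748476e-02,
        2.90805643e-02, -7.31595009e-06]), 'tool_pos': array([ 0.25974123, -0.54063086,  0.4038081 ]), 'orientation': array([-3.06158506e+00, -6.97181498e-01,  3.42257547e-04]), 'force': array([ 0.17117839, -0.57246342,  0.52984347]), 'wrist_torque': array([ 0.02018762, -0.01474063,  0.05088344]), 'gripper_force': 0.0, 'opening': 0.09287832762253098}
```

View pics/scene0.png

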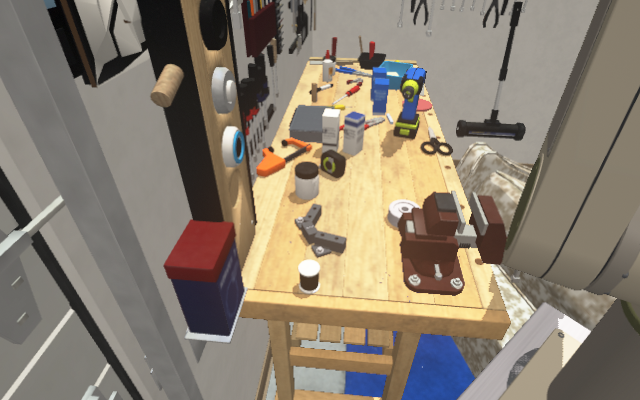

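View pics/top0.png

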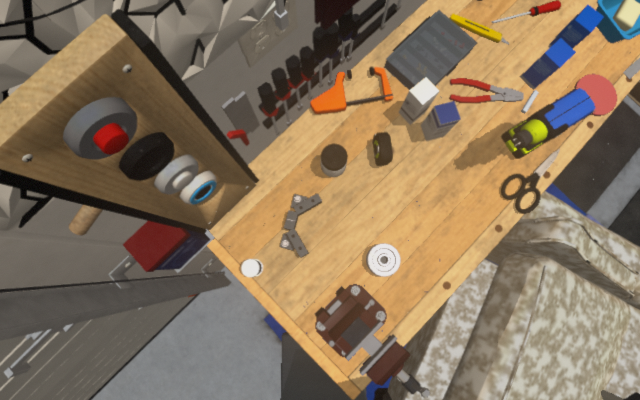

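The scene view shows the blank at about (403,212), partly behind the vise, with the locator at (320,232), spool at (309,275), jar at (307,180) and tape measure at (333,163). In the top view the blank is at (383,260), the locator at about (297,225) opening to the right, the vise at (350,320), the spool at (252,268), the jar at (333,158) and the tape measure at (383,150).

```bash
cat > h.py <<'E'
import cv2,numpy as np
from plant import robot
def cam(n):
    c=robot.calibration(n);K=np.array([[c["fx"],0,c["cx"]],[0,c["fy"],c["cy"]],[0,0,1]]);return K,np.array(c["D"],float),np.array(c["extrinsics"])
def plane(n,px,z):
    K,D,E=cam(n);u=cv2.undistortPoints(np.array(px,float).reshape(-1,1,2),K,D)[:,0]
    R,t=E[:3,:3],E[:3,3];o=-R.T@t;d=np.c_[u,np.ones(len(u))]@R
    return o+d*((z-o[2])/d[:,2])[:,None]
def cloud(n,dep):
    K,D,E=cam(n);v,u=np.mgrid[:400,:640];p=np.c_[u.ravel(),v.ravel()].astype(float)
    x=cv2.undistortPoints(p[:,None],K,D)[:,0];P=np.c_[x,np.ones(len(x))]*dep.reshape(-1,1)
    return ((P-E[:3,3])@E[:3,:3]).reshape(400,640,3)
E
python3 - <<'E'
from h import *
p=cv2.imread("pics/top0.png");d=np.load("pics/top0.npy")
c=p[185:315,240:420];cv2.imwrite("pics/crop1.png",cv2.resize(c,None,fx=4.4,fy=4.4,interpolation=cv2.INTER_CUBIC))
P=cloud("top",d)
for nm,(u,v) in dict(blank=(383,260),loc=(297,225),vise=(350,320),spool=(252,268),jar=(333,158),tape=(383,150)).items():
    print(nm,P[v,u].round(3))
Z=P[...,2]; 
print("bench",np.median(Z[270:300,270:310]))
for nm,(a,b,c_,e) in dict(blank=(235,285,360,405),loc=(190,262,275,325),vise=(280,360,310,400),spool=(255,282,238,268),jar=(140,178,315,350),tape=(128,170,368,398)).items():
    s=P[a:b,c_:e];m=(s[...,2]>.018)&(s[...,2]<.15);q=s[m];print(nm,q.min(0).round(3),q.max(0).round(3),np.median(q,0).round(3))
E
```

```text
blank [ 0.479 -0.136  0.019]
loc [ 0.562  0.065 -0.   ]
vise [ 0.365 -0.049  0.151]
spool [0.461 0.16  0.048]
jar [ 0.705 -0.019  0.078]
tape [ 0.728 -0.134  0.065]
bench -0.0007251599611080061
blank [ 0.443 -0.174  0.018] [ 0.518 -0.097  0.037] [ 0.479 -0.135  0.03 ]
loc [0.486 0.008 0.018] [0.634 0.094 0.033] [0.57  0.062 0.029]
vise [ 0.271 -0.141  0.018] [0.424 0.021 0.15 ] [ 0.368 -0.037  0.108]
spool [0.441 0.146 0.018] [0.481 0.182 0.056] [0.461 0.163 0.051]
jar [ 0.679 -0.05   0.018] [0.738 0.01  0.084] [ 0.702 -0.019  0.079]
tape [ 0.705 -0.157  0.019] [ 0.777 -0.118  0.068] [ 0.736 -0.135  0.06 ]
```

View pics/crop1.png

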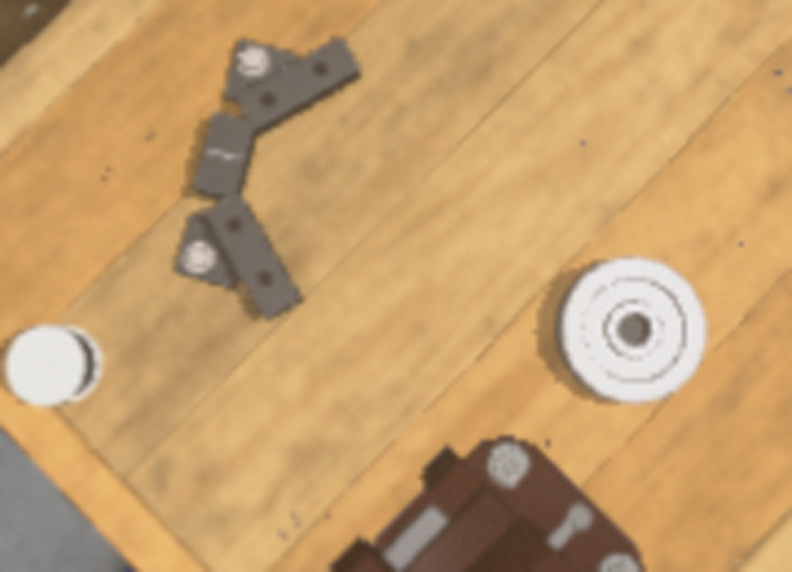

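The crop shows the locator's flat stop between crop pixels (256,132) and (241,195). Its flanks run out to (360,73) and (301,298), so the mouth opens towards the blank, which is centred at (632,330).

```bash
python3 - <<'E'
from h import *
f=lambda c:[(240+a/4.4-.4,185+b/4.4-.4) for a,b in c]
A=plane("top",f([(256,132),(360,73),(241,195),(301,298)]),.03)[:,:2]
print("corners\n",A.round(4))
u1=A[1]-A[0];u2=A[3]-A[2];print("len",np.linalg.norm(u1),np.linalg.norm(u2),"ang",np.degrees([np.arctan2(*u1[::-1]),np.arctan2(*u2[::-1])]))
print("stop w",np.linalg.norm(A[0]-A[2]),"mouth w",np.linalg.norm(A[1]-A[3]))
ax=-(u1/np.linalg.norm(u1)+u2/np.linalg.norm(u2));ax/=np.linalg.norm(ax);ang=np.arctan2(ax[1],ax[0])
n=lambda u:np.array([-u[1],u[0]])/np.linalg.norm(u)
# apex of flank lines; circle R38 tangent: dist from apex=38*sqrt2
s=np.linalg.solve(np.c_[u1,-u2],A[2]-A[0]);ap=A[0]+s[0]*u1
print("axis deg",np.degrees(ang),"seat by flanks",ap-ax*.038*2**.5,"seat by stop",(A[0]+A[2])/2-ax*.038,"by mouth",(A[1]+A[3])/2+ax*.009)
# blank: mask top outline by brightness in both views
p=cv2.imread("pics/top0.png");hsv=cv2.cvtColor(p,cv2.COLOR_BGR2HSV)
m=((hsv[...,1]<45)&(hsv[...,2]>120)).astype(np.uint8);m[:235]=0;m[290:]=0;m[:,:355]=0;m[:,410:]=0
cs=max(cv2.findContours(m,0,2)[0],key=cv2.contourArea);(c,r)=cv2.minEnclosingCircle(cs);print(c,r,plane("top",[c],.032))
# scene view: recess centre cross-check of height via depth
d=robot.read_camera("scene")[1];P=cloud("scene",d);s=P[190:235,380:425].reshape(-1,3);s=s[(s[:,2]>.022)&(s[:,2]<.04)&(np.abs(s[:,0]-.48)<.06)&(np.abs(s[:,1]+.135)<.06)];print("scene blank",s.min(0),s.max(0),np.median(s,0))
s=P[195:265,285:355].reshape(-1,3);s=s[(s[:,2]>.024)&(s[:,2]<.045)];print("scene loc",s.min(0),s.max(0),np.median(s,0))
E
```

```text
corners
 [[0.5829 0.0613]
 [0.6146 0.0067]
 [0.5497 0.0687]
 [0.4963 0.0368]]
len 0.06317117036623113 0.06216405928156398 ang [ -59.93133381 -149.12930762]
stop w 0.0340537860778133 mouth w 0.12203724785271579
axis deg 75.46967928514495 seat by flanks [0.55772947 0.02958436] seat by stop [0.55678732 0.02826195] by mouth [0.55772627 0.03047542]
(383.3333435058594, 259.6666564941406) 16.549684524536133 [[ 0.47999755 -0.13454867  0.032     ]]
scene blank [ 0.46150836 -0.17189974  0.02209897] [ 0.51793327 -0.09587981  0.0356352 ] [ 0.4890896  -0.13131364  0.03195509]
scene loc [0.48438817 0.01000678 0.02403729] [0.63559605 0.09635131 0.0341153 ] [0.55527027 0.06604117 0.03091278]
```

```bash
python3 - <<'E'
from h import *
P=np.r_[cloud("top",np.load("pics/top0.npy")).reshape(-1,3),cloud("scene",np.load("pics/scene0.npy")).reshape(-1,3)]
X=np.arange(.33,.46,.01)
print("y\\x",X.round(2))
for y in np.arange(.03,-.22,-.01):
    r=[]
    for x in X:
        s=P[(abs(P[:,0]-x)<.006)&(abs(P[:,1]-y)<.006)&(P[:,2]<.25)&(P[:,2]>-.05)];r.append(int(1000*s[:,2].max()) if len(s) else -1)
    print("%.2f"%y,r)
E
```

```text
y\x [0.33 0.34 0.35 0.36 0.37 0.38 0.39 0.4  0.41 0.42 0.43 0.44 0.45]
0.03 [2, 2, 2, 3, 3, 3, 3, 2, 2, 3, 3, 3, 3]
0.02 [22, 19, 14, 110, 108, 3, 3, 3, 2, 3, 3, 2, 2]
0.01 [31, 95, 122, 108, 108, 107, 2, 2, 3, 3, 3, 3, 3]
-0.00 [30, 123, 123, 123, 108, 108, 3, 2, 3, 3, 2, 2, 3]
-0.01 [157, 148, 136, 123, 123, 109, 106, 3, 3, 2, 2, 3, 3]
-0.02 [162, 157, 149, 136, 124, 123, 108, 107, 104, 3, 2, 3, 3]
-0.03 [172, 174, 170, 149, 138, 124, 124, 110, 110, 106, 79, 3, 3]
-0.04 [173, 174, 173, 171, 149, 142, 123, 123, 109, 108, 79, 2, 3]
-0.05 [172, 173, 173, 173, 172, 149, 132, 124, 122, 15, 3, 3, 1]
-0.06 [173, 173, 173, 173, 173, 166, 147, 129, 106, 22, 3, 3, 3]
-0.07 [171, 173, 173, 173, 172, 161, 159, 142, 29, 25, 12, 2, 2]
-0.08 [163, 173, 173, 172, 162, 162, 161, 25, 26, 22, 2, 2, 2]
-0.09 [163, 163, 171, 162, 162, 161, 15, 15, 15, 13, 3, 2, 1]
-0.10 [108, 162, 163, 163, 161, 46, 46, 14, 14, 2, 2, 2, 4]
-0.11 [-1, -1, 162, 163, 160, 47, 47, 13, 2, 3, 3, 1, 31]
-0.12 [163, 12, 30, 30, 19, 16, 13, 1, 0, 1, 3, 30, 35]
-0.13 [163, 162, 30, 30, 19, 13, 1, 2, 2, 3, 2, 33, 34]
-0.14 [162, 14, 18, 23, 16, 3, 2, 2, 2, 2, 2, 31, 33]
-0.15 [2, 1, 2, 1, 2, 3, 2, 2, 2, 2, 3, 31, 34]
-0.16 [2, 1, 1, 3, 2, 1, 2, 2, 1, 2, 1, 1, 33]
-0.17 [2, 2, 2, 2, 3, 3, 2, 1, 2, 2, 1, 3, 3]
-0.18 [1, 2, 2, 1, 3, 2, 2, 2, 3, 2, 2, 2, 2]
-0.19 [2, 2, 3, 1, 1, 2, 1, 1, 2, 1, 0, 3, 3]
-0.20 [1, 2, 3, 3, 1, 2, 1, 4, 2, 2, 1, 2, 1]
-0.21 [2, 2, 2, 2, 3, 1, 3, 2, 2, 2, 1, 3, 1]
```

Request:
{"fn": "apply_moves", "kwargs": {
  "series": [
    [[0,0,0],[0,0,-0.1143]],
    [[0,0,0],[0,0,-0.1143]],
    [[0,0,0],[0,0,-0.1143]],
    [[0,0,0],[0,0,-0.1143]],
    [[0,0,0],[0,0,-0.1143]],
    [[0,0,0],[0,0,-0.1143]],
    [[0,0,0],[0,0,-0.1143]],
    [[0,0,0],[0,0,-0.1143]],
    [[0,0,0],[0,0,0]]
  ],
  "claw": 0.495
}}

```text
t: 0.9
tool_pos: [0.2598, -0.5407, 0.4043]
orientation: [-2.435, -1.984, -0.0]
force: [-0.3, 0.6, 0.4]
opening: 0.0463
gripper_force: 0.0
```

Request:
{"fn": "apply_moves", "kwargs": {
  "series": [
    [[29.6,10.9,0],[0,0,0]],
    [[29.6,10.9,0],[0,0,0]],
    [[29.6,10.9,0],[0,0,0]],
    [[29.6,10.9,0],[0,0,0]],
    [[29.6,10.9,0],[0,0,0]],
    [[29.6,10.9,0],[0,0,0]],
    [[29.6,10.9,0],[0,0,0]],
    [[29.6,10.9,0],[0,0,0]],
    [[29.6,10.9,0],[0,0,0]],
    [[29.6,10.9,0],[0,0,0]],
    [[29.6,10.9,0],[0,0,0]],
    [[29.6,10.9,0],[0,0,0]]
  ]
}}

```text
t: 1.9
tool_pos: [0.4618, -0.2189, 0.4047]
orientation: [2.445, 1.973, 0.0]
force: [-0.1, -0.6, 0.8]
opening: 0.0461
gripper_force: 0.0
```

Request:
{"fn": "apply_moves", "kwargs": {
  "series": [
    [[0,0,0],[0,0,0]],
    [[0,0,0],[0,0,0]],
    [[0,0,0],[0,0,0]]
  ]
}}

```text
t: 2.15
tool_pos: [0.4612, -0.2206, 0.4046]
orientation: [-2.442, -1.976, 0.001]
force: [-0.9, -0.2, 0.7]
opening: 0.0463
gripper_force: 0.0
```

Request:
{"fn": "apply_moves", "kwargs": {
  "series": [
    [[0,0,21],[0,0,0]],
    [[0,0,21],[0,0,0]],
    [[0,0,21],[0,0,0]],
    [[0,0,21],[0,0,0]],
    [[0,0,21],[0,0,0]],
    [[0,0,21],[0,0,0]],
    [[0,0,21],[0,0,0]],
    [[0,0,21],[0,0,0]],
    [[0,0,21],[0,0,0]],
    [[0,0,10],[0,0,0]],
    [[0,0,9.5],[0,0,0]],
    [[0,0,0],[0,0,0]]
  ]
}}

```text
t: 3.15
tool_pos: [0.4603, -0.2208, 0.1946]
orientation: [-2.44, -1.974, 0.002]
force: [-0.2, -1.0, 0.2]
opening: 0.0463
gripper_force: 0.0
```

```bash
python3 - <<'E'
from h import *
s=robot.read_state();print(s["t"],s["tool_pos"],s["force"])
p,d=robot.read_camera("top");cv2.imwrite("pics/top1.png",cv2.resize(p[180:330,230:450],None,fx=3.5,fy=3.5))
E
```

```text
3.15 [ 0.46029246 -0.22078409  0.1945556 ] [-0.23335907 -1.03482434  0.21968463]
```

View pics/top1.png

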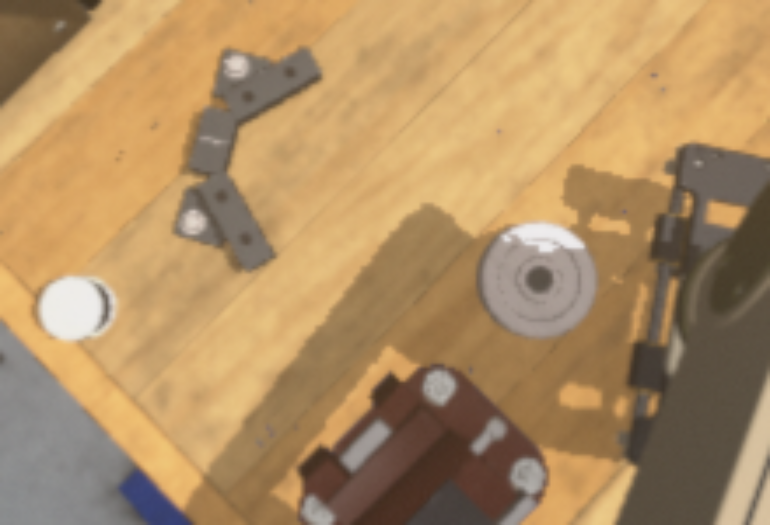

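The crop shows the gripper just behind the blank (540,280), with its fingers at (666,235) and (648,367). The gripper body is clear of the vise and nothing has moved.

Request:
{"fn": "apply_moves", "kwargs": {
  "series": [
    [[8,0,0],[0,0,0]],
    [[8,0,0],[0,0,0]],
    [[8,0,0],[0,0,0]],
    [[8,0.5,0],[0,0,0]],
    [[6,0.5,0],[0,0,0]],
    [[4,0.3,0],[0,0,0]],
    [[3,0,0],[0,0,0]],
    [[3,0,0],[0,0,0]],
    [[3,0,0],[0,0,0]],
    [[2,0,0],[0,0,0]],
    [[0,0,0],[0,0,0]]
  ]
}}

```text
t: 4.12
tool_pos: [0.4736, -0.1687, 0.1962]
orientation: [2.441, 1.978, 0.0]
force: [-0.1, -1.4, -0.7]
opening: 0.0463
gripper_force: 0.3
```

```bash
cat >> h.py <<'E'
def blank(c0=None):
    d=robot.read_camera("top")[1];p=cloud("top",d)
    return p
E
python3 - <<'E'
from h import *
s=robot.read_state();print(s["t"],s["tool_pos"],s["force"])
p,d=robot.read_camera("top");cv2.imwrite("pics/top2.png",cv2.resize(p[180:330,230:450],None,fx=3.5,fy=3.5))
E
```

```text
4.1167 [ 0.47363451 -0.16871715  0.19624263] [-0.08903148 -1.3997994  -0.6726539 ]
```

View pics/top2.png

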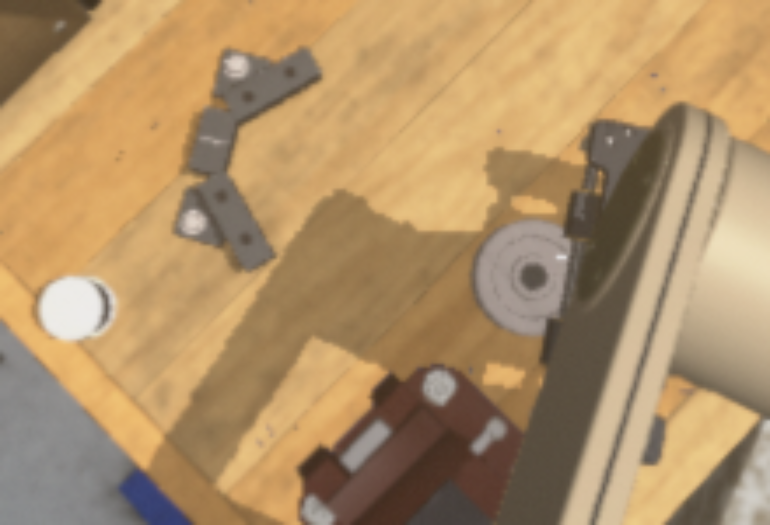

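The blank's recess is now at (534,275), about 3 mm further on, with both fingers against the blank and centred on it.

Request:
{"fn": "apply_moves", "kwargs": {
  "series": [
    [[4.7,1.86,0],[0,0,0]],
    [[4.7,1.86,0],[0,0,0]],
    [[4.7,1.86,0],[0,0,0]],
    [[4.7,1.86,0],[0,0,0]],
    [[4.7,1.86,0],[0,0,0]],
    [[4.7,1.86,0],[0,0,0]],
    [[4.7,1.86,0],[0,0,0]],
    [[4.7,1.86,0],[0,0,0]],
    [[4.7,1.86,0],[0,0,0]],
    [[4.7,1.86,0],[0,0,0]]
  ]
}}

```text
t: 5.0
tool_pos: [0.5018, -0.1262, 0.1962]
orientation: [-2.441, -1.978, -0.0]
force: [-2.0, -1.9, 0.4]
opening: 0.0456
gripper_force: 1.3
```

Request:
{"fn": "apply_moves", "kwargs": {
  "series": [
    [[4.7,1.86,0],[0,0,0]],
    [[4.7,1.86,0],[0,0,0]],
    [[4.7,1.86,0],[0,0,0]],
    [[4.7,1.86,0],[0,0,0]],
    [[4.7,1.86,0],[0,0,0]],
    [[4.7,1.86,0],[0,0,0]],
    [[4.7,1.86,0],[0,0,0]],
    [[4.7,1.86,0],[0,0,0]],
    [[4.7,1.86,0],[0,0,0]],
    [[4.7,1.86,0],[0,0,0]],
    [[0,0,0],[0,0,0]]
  ]
}}

```text
t: 5.92
tool_pos: [0.53, -0.0837, 0.1963]
orientation: [-2.44, -1.979, -0.001]
force: [0.3, -0.1, 0.6]
opening: 0.0463
gripper_force: 0.0
```

```bash
python3 - <<'E'
from h import *
s=robot.read_state();print(s["t"],s["tool_pos"],s["force"])
p,d=robot.read_camera("top");q=robot.read_camera("scene")[0]
a=cv2.resize(p[180:310,250:400],None,fx=2.6,fy=2.6);b=cv2.resize(q[150:280,270:420],None,fx=2.6,fy=2.6);cv2.imwrite("pics/top3.png",np.hstack([a,b]))
E
```

```text
5.9167 [ 0.52998617 -0.08369547  0.1962966 ] [ 0.32406731 -0.1399682   0.60982027]
```

View pics/top3.png

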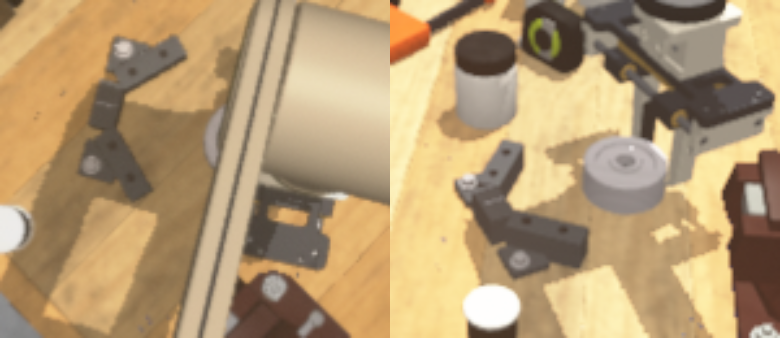

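The left crop (top view) has the blank mostly hidden by the arm. The right crop (scene view) shows it upright in the fingers at (625,172), in front of the V, with the jar, tape measure and spool untouched.

Request:
{"fn": "apply_moves", "kwargs": {
  "series": [
    [[2,0,0],[0,0,0.045]],
    [[5,-0.2,0],[0,0,0]],
    [[5,-0.2,0],[0,0,0]],
    [[5,-0.2,0],[0,0,0]],
    [[5,-0.2,0],[0,0,0]],
    [[5,-0.2,0],[0,0,0]],
    [[5,-0.2,0],[0,0,0]],
    [[5,-0.2,0],[0,0,0]],
    [[5,-0.2,0],[0,0,0]],
    [[5,-0.2,0],[0,0,0]],
    [[5,-0.2,0],[0,0,0]]
  ]
}}

```text
t: 6.93
tool_pos: [0.5406, -0.0332, 0.1962]
orientation: [-2.484, -1.923, 0.0]
force: [-0.3, -1.8, 0.2]
opening: 0.0463
gripper_force: 1.0
```

Request:
{"fn": "apply_moves", "kwargs": {
  "series": [
    [[4,0,0],[0,0,0]],
    [[3,0,0],[0,0,0]],
    [[3,0,0],[0,0,0]],
    [[3,0,0],[0,0,0]],
    [[2,0,0],[0,0,0]],
    [[1,0,0],[0,0,0]],
    [[0,0,0],[0,0,0]]
  ]
}}

```text
t: 7.52
tool_pos: [0.5445, -0.018, 0.1962]
orientation: [-2.484, -1.923, -0.0]
force: [-0.0, -0.7, -0.5]
opening: 0.0459
gripper_force: 0.4
```

```bash
python3 - <<'E'
from h import *
s=robot.read_state();print(s["t"],s["tool_pos"],s["orientation"],s["force"])
p,d=robot.read_camera("top");q=robot.read_camera("scene")[0]
a=cv2.resize(p[180:310,250:400],None,fx=2.6,fy=2.6);b=cv2.resize(q[190:260,280:361],None,fx=4.83,fy=4.83)[:338,:390];cv2.imwrite("pics/top4.png",np.hstack([a,b]))
E
```

```text
7.5167 [ 0.54451026 -0.01800456  0.19620869] [-2.48424446e+00 -1.92275359e+00 -1.85312115e-04] [-0.01500381 -0.65456799 -0.49393402]
```

View pics/top4.png

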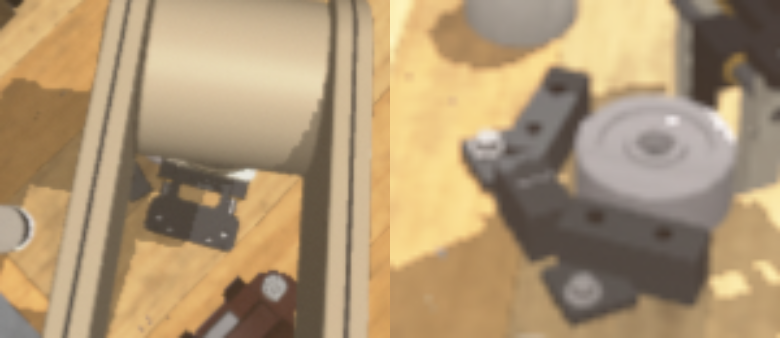

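The right crop shows the blank inside the V at (655,160), about 12 mm short of the stop. I'll creep in and watch the force.

Request:
{"fn": "apply_moves", "kwargs": {
  "series": [
    [[1.5,0,0],[0,0,0]],
    [[1.5,0,0],[0,0,0]],
    [[1.5,0,0],[0,0,0]],
    [[1.5,0,0],[0,0,0]],
    [[1,0,0],[0,0,0]],
    [[1,0,0],[0,0,0]],
    [[0,0,0],[0,0,0]]
  ]
}}

```text
t: 8.2
tool_pos: [0.5465, -0.0103, 0.1963]
orientation: [-2.484, -1.923, -0.0]
force: [0.5, -1.4, 0.1]
opening: 0.0462
gripper_force: 0.7
```

Request:
{"fn": "apply_moves", "kwargs": {
  "series": [
    [[0.7,0,0],[0,0,0]],
    [[0.7,0,0],[0,0,0]],
    [[0.6,0,0],[0,0,0]],
    [[0,0,0],[0,0,0]]
  ]
}}

```text
t: 8.53
tool_pos: [0.547, -0.0084, 0.1962]
orientation: [-2.484, -1.923, -0.0]
force: [-1.0, -2.0, 0.1]
opening: 0.0459
gripper_force: 0.8
```

Request:
{"fn": "apply_moves", "kwargs": {
  "series": [
    [[0.7,0,0],[0,0,0]],
    [[0.7,0,0],[0,0,0]],
    [[0.6,0,0],[0,0,0]],
    [[0,0,0],[0,0,0]]
  ]
}}

```text
t: 8.87
tool_pos: [0.5476, -0.0069, 0.1963]
orientation: [2.484, 1.922, -0.0]
force: [0.2, -4.7, 0.4]
opening: 0.046
gripper_force: 2.7
```

Request:
{"fn": "apply_moves", "kwargs": {
  "series": [
    [[0.5,0,0],[0,0,0]],
    [[0.5,0,0],[0,0,0]],
    [[0,0,0],[0,0,0]]
  ]
}}

```text
t: 9.12
tool_pos: [0.548, -0.0064, 0.1963]
orientation: [2.483, 1.921, -0.001]
force: [1.2, -6.7, -0.8]
opening: 0.0461
gripper_force: 4.2
```

Request:
{"fn": "apply_moves", "kwargs": {
  "series": [
    [[0.5,0,0],[0,0,0]],
    [[0.5,0,0],[0,0,0]],
    [[0,0,0],[0,0,0]]
  ]
}}

```text
t: 9.37
tool_pos: [0.5483, -0.0059, 0.1964]
orientation: [2.483, 1.921, -0.001]
force: [1.3, -10.9, -2.2]
opening: 0.0464
gripper_force: 5.9
```

Request:
{"fn": "apply_moves", "kwargs": {
  "series": [
    [[0.5,0,0],[0,0,0]],
    [[0.5,0,0],[0,0,0]],
    [[0,0,0],[0,0,0]]
  ]
}}

```text
t: 9.62
tool_pos: [0.5484, -0.0055, 0.1964]
orientation: [2.482, 1.92, -0.003]
force: [-0.5, -14.3, 0.1]
opening: 0.0462
gripper_force: 7.7
```

Request:
{"fn": "apply_moves", "kwargs": {
  "series": [
    [[0.7,0,0],[0,0,0]],
    [[0.7,0,0],[0,0,0]],
    [[0,1,0],[0,0,0]],
    [[0,1,0],[0,0,0]],
    [[0,-1,0],[0,0,0]],
    [[0,-1,0],[0,0,0]],
    [[0,-1,0],[0,0,0]],
    [[0,-1,0],[0,0,0]],
    [[0,1,0],[0,0,0]],
    [[0,1,0],[0,0,0]],
    [[0,0,0],[0,0,0]]
  ]
}}

```text
t: 10.53
tool_pos: [0.5486, -0.005, 0.1963]
orientation: [2.482, 1.92, -0.005]
force: [-1.7, -19.7, 0.2]
opening: 0.0464
gripper_force: 11.8
```

Request:
{"fn": "apply_moves", "kwargs": {
  "series": [
    [[-2,0,0],[0,0,0]],
    [[-2,0,0],[0,0,0]],
    [[-3,0,0],[0,0,0]],
    [[-5,0,0],[0,0,0]],
    [[-8,0,0],[0,0,0]],
    [[-10,0,0],[0,0,0]],
    [[-10,0,0],[0,0,0]],
    [[-10,0,0],[0,0,0]],
    [[0,0,0],[0,0,0]]
  ]
}}

```text
t: 11.28
tool_pos: [0.5355, -0.0527, 0.1962]
orientation: [2.486, 1.921, -0.001]
force: [0.5, -0.2, 1.3]
opening: 0.046
gripper_force: 0.0
```

```bash
python3 - <<'E'
from h import *
s=robot.read_state();print(s["t"],s["tool_pos"],s["orientation"],s["force"])
q,d=robot.read_camera("scene")
b=cv2.resize(q[185:265,280:370],None,fx=7,fy=7,interpolation=cv2.INTER_CUBIC)
cv2.imwrite("pics/sc5.png",b)
P=cloud("scene",d);S=P[190:260,290:365].reshape(-1,3)
E
```

```text
11.2833 [ 0.53554353 -0.05271483  0.19621066] [ 2.48578446e+00  1.92062620e+00 -7.93516259e-04] [ 0.4869391  -0.18646217  1.34348016]
```

View pics/sc5.png

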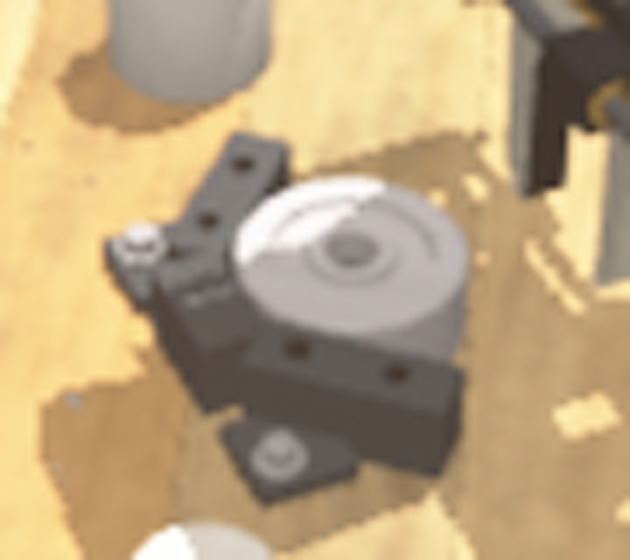

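The crop shows the blank in the V, touching the stop and both jaws, with its recess at (352,249) and the fingers clear on the right. I'll retreat and check from the top camera.

Request:
{"fn": "apply_moves", "kwargs": {
  "series": [
    [[0,0,-20],[0,0,0]],
    [[0,0,-25],[0,0,0]],
    [[0,0,-25],[0,0,0]],
    [[0,0,-25],[0,0,0]],
    [[0,0,-25],[0,0,0]],
    [[0,0,-25],[0,0,0]],
    [[0,0,-25],[0,0,0]],
    [[0,0,-25],[0,0,0]],
    [[0,0,-10],[0,0,0]],
    [[0,0,0],[0,0,0]]
  ]
}}

```text
t: 12.17
tool_pos: [0.5368, -0.0507, 0.4045]
orientation: [2.481, 1.92, 0.006]
force: [-0.5, 1.1, -0.2]
opening: 0.0457
gripper_force: 0.0
```

Request:
{"fn": "apply_moves", "kwargs": {
  "series": [
    [[-25,-5,0],[0,0,0]],
    [[-25,-5,0],[0,0,0]],
    [[-25,-5,0],[0,0,0]],
    [[-25,-5,0],[0,0,0]],
    [[-25,-5,0],[0,0,0]],
    [[-25,-5,0],[0,0,0]],
    [[-25,-5,0],[0,0,0]],
    [[-25,-5,0],[0,0,0]],
    [[-25,-5,0],[0,0,0]],
    [[-25,-5,0],[0,0,0]],
    [[-25,-5,0],[0,0,0]],
    [[0,0,0],[0,0,0]]
  ]
}}

```text
t: 13.17
tool_pos: [0.4118, -0.3059, 0.3988]
orientation: [-2.486, -1.917, 0.003]
force: [0.5, -0.7, -0.3]
opening: 0.0461
gripper_force: 0.0
```

```bash
python3 - <<'E'
from h import *
s=robot.read_state();print(s["t"],s["tool_pos"],s["force"])
p,d=robot.read_camera("top");c=p[185:315,240:370];cv2.imwrite("pics/top6.png",cv2.resize(c,None,fx=4.4,fy=4.4,interpolation=cv2.INTER_CUBIC))
P=cloud("top",d)
for nm,(a,b,c_,e) in dict(spool=(255,282,238,268),jar=(140,178,315,350),tape=(128,170,368,398)).items():
    s=P[a:b,c_:e];m=(s[...,2]>.018)&(s[...,2]<.15);q=s[m];print(nm,np.median(q,0).round(3))
E
```

```text
13.1667 [ 0.41184322 -0.30590863  0.39875703] [ 0.49886307 -0.68853645 -0.2513694 ]
spool [0.461 0.164 0.051]
jar [ 0.703 -0.019  0.079]
tape [ 0.736 -0.135  0.06 ]
```

View pics/top6.png

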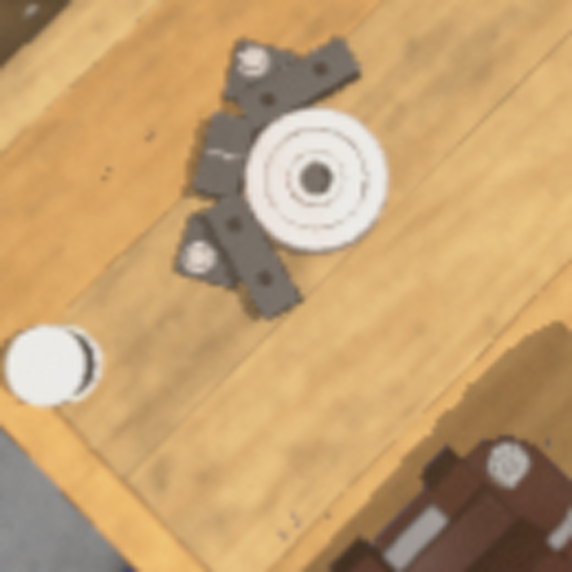

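The top crop shows the blank centred at (316,178), touching the stop and both flanks. The spool, jar and tape measure haven't moved. I'll check the centre numerically and hand in if it agrees.

```bash
python3 - <<'E'
from h import *
b=plane("top",[(240+316.5/4.4-.4,185+179.5/4.4-.4)],.032)[0];a=np.radians(75.4);e=b[:2]-[.5575,.0295]
al,la=e@[np.cos(a),np.sin(a)],e@[-np.sin(a),np.cos(a)]
print(b,"along",al,"lateral",la)
if abs(al)<.0025 and abs(la)<.0025: print(robot.close_job())
E
```

```text
[0.55777443 0.029223   0.032     ] along -0.00019887786938467642 lateral -0.0003353864623632427
the job is handed in; nothing more can be done
None
```

The blank is fully home in the V-locator, measured within about 0.5 mm of my estimate of the seat; the spool, jar and tape measure are where they were, and the job was handed in at about 13 s.

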